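Try the touch latch of the wide cupboard

TASK

Two refinished wall cupboards lie on their backs on wooden bearers on the bench, their push-to-open doors facing up and latched shut. Try out the latch of the wider one: push its door in near the edge opposite the brass hinges so that it springs ajar, take your hand away and see it stand ajar by itself for a second, then push it shut again so that it stays latched when you let go. Leave the other cupboard's door shut and do not shift the varnish tin.

Things in the scene. Friction and masses are not known exactly. Their poses are not given: they have to be found in the camera images.
- wide_door (a joint): Hinge angle (rad) of the wide cupboard's door: 0 latched and flush, + opens up, 0.22 ajar (free edge 35 mm up), -0.07 hard stop. Push-push latch: push the push point 6 to 9 mm below flush (hard stop at 9 mm; 4 to 5 N) and let go: a shut door springs ajar; an ajar door, pushed to the same depth, comes back to flush and stays latched. Door 160 mm hinge to free edge, 220 mm wide.
- wide_push (a point): Push point of the wide cupboard (fixed wooden box on its back, 200 x 260 mm, 110 high, on 10-60 mm bearers; door inset in its top, level with the rim): on the door's upper face, 30 mm in from the middle of the free edge, 130 mm from the hinge axis; moves with the door. x: hinge to free edge, y: along the hinge, z: out of the face (up when shut). A flat 50 mm rail runs along that edge.
- small_door (a joint): Hinge angle (rad) of the door of the other, smaller cupboard (200 x 165 mm, 110 mm high; door 160 x 125 mm) beside it, of the same wood and with the same latch: 0 = latched and flush. To be left shut.
- tin_mid (a point): Centre, half-way up, of the closed varnish tin (upright can, 80 mm in diameter, 90 mm high), loose on the bench beyond the cupboards. To be left where it stands.

How it is judged:
By the outcome, as a careful person would: the job done as asked, in the order asked, and still so for the second after the job is handed in, with the robot touching nothing.
It also fails if it takes over 45 s, if anything falls off the work surface, if the arm or the gripper's body presses on something with over 40 N, if the wrist force passes 120 N, or if a joint passes its speed limit or range.

ROBOT

A 6-joint arm with a two-finger parallel gripper is mounted at the origin on the work surface. World frame = base frame: x ahead of the robot, y to its left, z up, the work surface at z = 0. Lengths are in m, angles in rad, forces in N, time in s.
With the tool pointing down it reaches from about 0.275 to 0.75 m from the base axis. Payload 10.2 kg.
Tool frame: the origin (TCP) lies midway between the tips of the shut fingers; the grasp point (between the pads) lies 19 mm behind it; z points along the fingers, y is the line along which they close (so a half turn about z gives the same grasp; the last joint's range is limited). The gripper opens to 88 mm and grips with 3 to 60 N. Pads are 18 mm wide; open, the fingers measure 123 mm over their backs; the gripper's body (75 mm by 187 mm) begins 45 mm behind the grasp point.
Start: joints at [0.971, 0.313, 1.498, -0, 1.331, -0.223], TCP at [0.193, 0.488, 0.206] pointing down, gripper open.
Joint ranges: [-2.94, 2.94], [-0.97, 2.17], [0.19, 2.56], [-1.23, 4.37], [0.02, 3.11], [-2.88, 2.88]. Speed limits (rad/s): [2.39, 2.39, 3.01, 3.14, 3.14, 3.14].

INTERFACE

Orientations are given as a unit quaternion [x, y, z, w].
In Python, from workcell import sensors, cams, ticket gives the robot as it stands. The module is installed in compiled form; this text tells all that it offers.
- The arm moves only by the tool send_rows, never from a script. Its argument "motion" is a list that holds one entry, the list of rows, each a list of 7 numbers: the finger opening in mm, from 0 to 88.1, then the shift along the tool's x, y, z in units of 0.5 m (1.0 is 0.5 m), then the turn, a rotation vector about the tool's x, y, z in units of pi rad (1.0 is pi rad). In form: [[[claw, x, y, z, wx, wy, wz], ...]]. A call has 1 to 20 rows; each row shifts and turns the commanded pose from where the row before left it, along the tool's axes as they then stand; what a row does not reach is not made up. A row lasts 1/12 s, in which the tool goes at most 41.7 mm and 7.16 degrees, less where a joint would pass 70% of its speed; a pose out of reach is approached as far as the arm can. A call with a number of a shift or a turn outside -1 to 1 is refused whole. A call with a gripper value outside its range is refused whole. The fingers move at their own pace and stop on an object; "grip_force" is the grip in N (left out, the last holds). Time passes only in rows, so rows that do not move let the fingers close. It gives the time, the measured TCP pose, the force, the opening and the grip force at its end, in the units of the state.
- sensors.read_state(): the state, without advancing time (a new reading comes with each control period).
- cams.grab_frame(name): name is "side" or "top" or "wrist"; returns (picture, depth): 384x512x3 uint8, red, green, blue; 384x512 float32, m along the optical axis (not along the pixel's ray), 0 where there is no reading.
- cams.camera_info(name): a dict with "intrinsics" (3x3 intrinsics, pixels), "R" (3x3) and "t" (3): a world point X has camera coordinates R X + t; the wrist camera has in their place "mount" (4x4, takes a point from camera to tool coordinates, whose origin is the TCP and whose axes are the flange's). Camera axes: x right, y down, z forward; pixel columns grow to the right and rows downward; lengths in m; the calibration is good to about 2 mm. A picture is of the moment at which its call begins: read the wrist's pose just before it. camera_info takes no time and is no camera call.
- ticket.finish_job(): hands the job in; it is judged then, once.
The state is a dict: "time": time; "q": joint angles; "qd": joint speeds; "joint_efforts": joint torques, N m; "tcp_pos": TCP position; "ee_rot": TCP orientation; "ft_force": force on the tool from outside, world axes, zero at the start; "moment": the same for the moment, N m; "finger_gap": finger opening in m; "finger_force": force on a finger pad.
Only numpy, scipy, OpenCV 4.12 (cv2) and the standard library are available. Lean on these libraries where they do the work, as an engineer would, in place of code of your own. Each camera call takes 0.05 s, during which the arm holds its last target. There are 200 camera calls.

## Working session

There is one attempt and no reset: what is moved stays moved. The work goes in short steps, Python scripts to look and compute and a tool call to move; the robot and the scene stay as the last step left them, time stands still between calls to the robot, and variables do not carry over. Pictures are saved under pics/ and viewed, at most 10 in all, crops included, and the job is handed in when it is done.

Besides the shell and the picture viewer there is one more tool, called as name([rows], argument=value, ...), one row to a line, values as JSON. send_rows: Moves the arm, as the interface text tells. Shifts and turns lie within -1 to 1; 1 stands for 0.5 m of shift or pi rad of turn. Its arguments: {"type":"object","properties":{"motion":{"type":"array"},"grip_force":{"type":"number"}},"required":["motion"]}

```bash
mkdir -p pics; cat > h.py <<'E'
import numpy as np, cv2
from workcell import sensors, cams, ticket
from scipy.spatial.transform import Rotation as R
def world(name,pic_depth,us):
    i=cams.camera_info(name);K=np.array(i["intrinsics"]);Rm=np.array(i["R"]);t=np.array(i["t"])
    o=[]
    for u,v in us:
        p=pic_depth[v-1:v+2,u-1:u+2];z=np.median(p[p>0]) if (p>0).any() else np.nan
        o.append(Rm.T@(np.linalg.inv(K)@[u,v,1]*z-t))
    return np.array(o)
E
python3 - <<'E'
from h import *
for n in("top","side"):
    p,d=cams.grab_frame(n);cv2.imwrite(f"pics/{n}.png",cv2.resize(p[:,:,::-1],(800,600)));np.save(n,d)
print(sensors.read_state())
E
```

```text
{'time': 0.1, 'q': array([ 9.70620400e-01,  3.13382963e-01,  1.49831828e+00,  5.76882358e-06,
        1.33099003e+00, -2.23393301e-01]), 'qd': array([-0.00031927, -0.00131823, -0.00392475,  0.00085145, -0.00044095,
       -0.00081392]), 'joint_efforts': array([ 1.73287543e-03, -4.02813470e+01, -2.52648979e+01,  6.95279287e-02,
        3.41549108e-02, -1.87734645e-05]), 'tcp_pos': array([0.1930322 , 0.48796878, 0.20554011]), 'ee_rot': array([ 1.87279560e-01,  9.82306502e-01, -5.02269833e-04, -2.22425694e-04]), 'ft_force': array([0.22154868, 0.00317896, 0.28297824]), 'moment': array([ 0.05080137,  0.0205428 , -0.07076349]), 'finger_force': 0.0, 'finger_gap': 0.0884879215467936}
```

View pics/top.png

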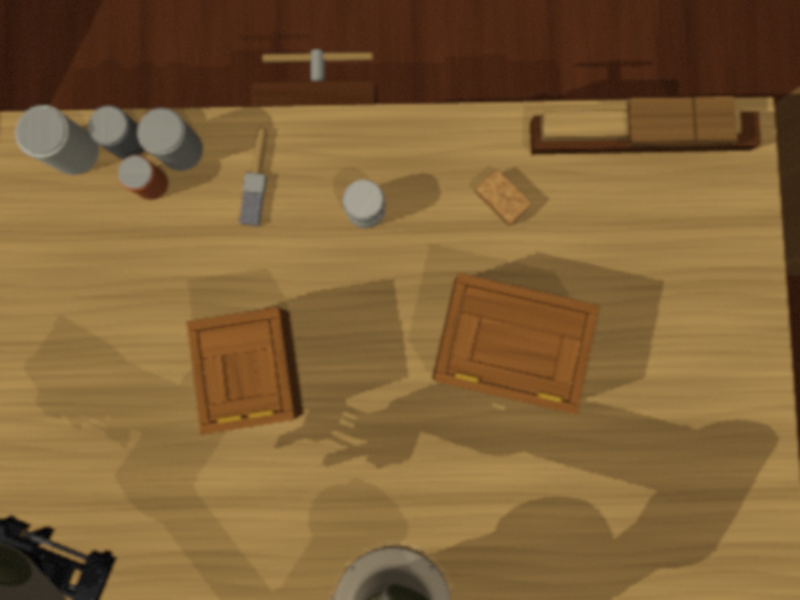

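View pics/side.png

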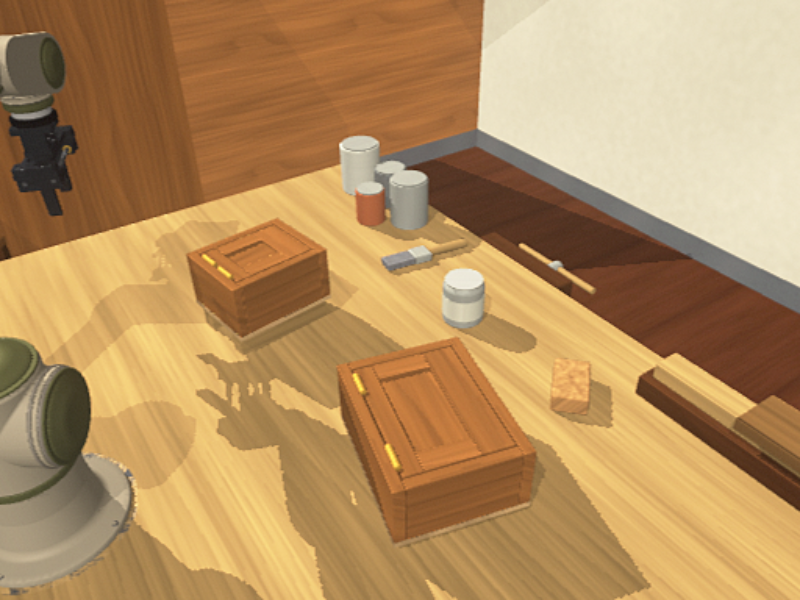

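The top view shows the wide cupboard with corners at about (458,275), (598,305), (578,410) and (434,378). Its brass hinges, at (466,378) and (550,398), are on the side nearest the robot, so the free edge is the far one. The tin is at (364,203), and the small cupboard is on the left.

```bash
python3 - <<'E'
from h import *
d=np.load("top.npy");s=512/800
P=[(462,281),(592,309),(573,404),(440,373),(466,378),(550,398),(525,322),(364,203),(240,330)]
w=world("top",d,[(round(u*s),round(v*s)) for u,v in P]);print(w.round(3))
# box top mask by height -> rectangle fit
i=cams.camera_info("top");K=np.array(i["intrinsics"]);Rm=np.array(i["R"]);t=np.array(i["t"])
v,u=np.mgrid[:384,:512];X=((np.linalg.inv(K)@np.stack([u,v,0*u+1]).reshape(3,-1))*d.ravel()).T-t
X=X@Rm
zt=np.median(X[:,2].reshape(384,512)[200:240,290:370]);c=w[:4].mean(0)
m=(abs(X[:,2]-zt)<.02)&(np.hypot(*(X[:,:2]-c[:2]).T)<.2)
r=cv2.minAreaRect(X[m][:,:2].astype(np.float32));b=cv2.boxPoints(r);print(zt,r,b.round(3))
# plane
A=X[m];print(np.linalg.lstsq(np.c_[A[:,:2]-r[0],np.ones(len(A))],A[:,2],rcond=None)[0])
E
```

```text
[[ 0.61  -0.139  0.133]
 [ 0.555 -0.37   0.132]
 [ 0.387 -0.33   0.131]
 [ 0.446 -0.096  0.133]
 [ 0.437 -0.14   0.137]
 [ 0.399 -0.288  0.136]
 [ 0.535 -0.249  0.133]
 [ 0.767  0.039  0.088]
 [ 0.529  0.254  0.154]]
0.13014361921222473 ((0.4991966485977173, -0.2320956140756607), (0.2604783773422241, 0.200336754322052), 75.94708251953125) [[ 0.37  -0.334]
 [ 0.565 -0.383]
 [ 0.628 -0.13 ]
 [ 0.434 -0.081]]
[-0.00069892 -0.00072397  0.13116829]
```

The fitted rectangle is 260 x 200 mm at z≈0.131, which matches the wide cupboard. The push point comes out at about (0.548, -0.244), with the door's x axis at yaw -14°. I'll move above it with the fingers shut.

send_rows([
  [[0,0,0,-0.06,0,0,0],[0,0,0,-0.06,0,0,0],[0,-0.05,-0.046,0,0,0,0],[0,-0.05,-0.046,0,0,0,0],[0,-0.05,-0.046,0,0,0,0],[0,-0.05,-0.046,0,0,0,0],[0,-0.05,-0.046,0,0,0,0],[0,-0.05,-0.046,0,0,0,0],[0,-0.05,-0.046,0,0,0,0],[0,-0.05,-0.046,0,0,0,0],[0,-0.05,-0.046,0,0,0,0],[0,-0.05,-0.046,0,0,0,0],[0,-0.05,-0.046,0,0,0,0],[0,-0.05,-0.046,0,0,0,0],[0,-0.05,-0.046,0,0,0,0],[0,-0.05,-0.046,0,0,0,0],[0,-0.05,-0.046,0,0,0,0],[0,-0.05,-0.046,0,0,0,0],[0,-0.05,-0.046,0,0,0,0],[0,-0.05,-0.046,0,0,0,0]],
])

```text
time: 1.77
tcp_pos: [0.4596, -0.064, 0.2658]
ee_rot: [0.187, 0.982, 0.0, -0.0]
ft_force: [0.8, 1.2, -0.3]
finger_gap: 0.0003
finger_force: 0.0
```

send_rows([
  [[0,-0.05,-0.046,0,0,0,0],[0,-0.05,-0.046,0,0,0,0],[0,-0.05,-0.046,0,0,0,0],[0,-0.05,-0.046,0,0,0,0],[0,-0.05,-0.046,0,0,0,0],[0,-0.05,-0.046,0,0,0,0],[0,0,0,0,0,0,0],[0,0,0,0,0,0,0]],
])

```text
time: 2.43
tcp_pos: [0.5479, -0.2468, 0.2646]
ee_rot: [0.188, 0.982, 0.001, -0.001]
ft_force: [0.7, -0.3, 0.0]
finger_gap: 0.0005
finger_force: 0.0
```

```bash
python3 - <<'E'
from h import *
s=sensors.read_state();print(s["time"],s["tcp_pos"].round(4),s["ft_force"].round(2),s["finger_gap"])
Rt=R.from_quat(s["ee_rot"]);T=np.array([.5477,-.2442,.131]);print((Rt.inv().apply(T-s["tcp_pos"])/.5).round(4),Rt.as_matrix().round(3))
p,d=cams.grab_frame("wrist");p=p[:,:,::-1].copy()
i=cams.camera_info("wrist");M=np.linalg.inv(np.array(i["mount"]));K=np.array(i["intrinsics"])
# outlines: box rim, door, push
c=np.array([.4992,-.2321]);ex=np.array([.970,-.243]);ey=np.array([.243,.970])
def pr(a,b,z=.131):
    w=np.r_[c+a*ex+b*ey,z];q=M@np.r_[Rt.inv().apply(w-s["tcp_pos"]),1];q=K@q[:3];return tuple(int(x) for x in q[:2]/q[2]) if q[2]>0 else (0,0)
for a,b in((.1,.13),(.08,.11)):
    cv2.polylines(p,[np.array([pr(a,b),pr(a,-b),pr(-a,-b),pr(-a,b)])],True,(0,255,0),1)
cv2.circle(p,pr(.05,0),4,(0,0,255),2);print(pr(.05,0))
cv2.imwrite("pics/w1.png",p)
E
```

```text
2.4333 [ 0.5479 -0.2468  0.2646] [ 0.69 -0.3   0.01] 0.0004908236310421374
[0.0017 0.0045 0.2672] [[-0.929  0.369 -0.002]
 [ 0.369  0.929  0.001]
 [ 0.002  0.001 -1.   ]]
(257, 176)
```

View pics/w1.png

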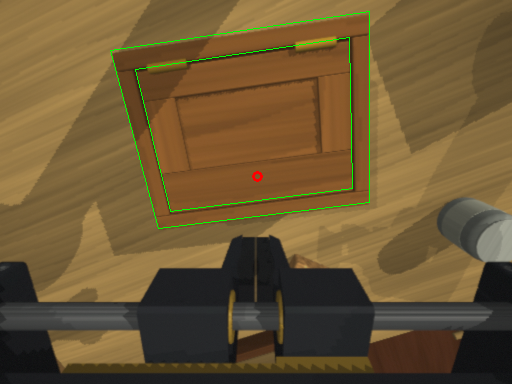

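In the wrist picture the projected rim and door outlines fit the real cupboard, and the push point at (257,176) lies on the free-edge rail. Next I'll descend to about 10 mm above it, then feel for contact.

send_rows([
  [[0,0.0017,0.0045,0.06,0,0,0],[0,0,0,0.07,0,0,0],[0,0,0,0.07,0,0,0],[0,0,0,0.045,0,0,0],[0,0,0,0,0,0,0],[0,0,0,0,0,0,0],[0,0,0,0,0,0,0]],
])

```text
time: 3.07
tcp_pos: [0.5488, -0.2434, 0.1459]
ee_rot: [0.187, 0.982, -0.001, 0.002]
ft_force: [0.5, 0.0, -0.1]
finger_gap: 0.0006
finger_force: 0.0
```

send_rows([
  [[0,0,0,0.004,0,0,0],[0,0,0,0.004,0,0,0],[0,0,0,0.004,0,0,0],[0,0,0,0,0,0,0],[0,0,0,0,0,0,0]],
])

```text
time: 3.48
tcp_pos: [0.548, -0.2435, 0.1376]
ee_rot: [0.187, 0.982, -0.0, 0.0]
ft_force: [-0.0, -0.6, -0.3]
finger_gap: 0.0005
finger_force: 0.0
```

send_rows([
  [[0,0,0,0.004,0,0,0],[0,0,0,0.004,0,0,0],[0,0,0,0,0,0,0],[0,0,0,0,0,0,0]],
])

```text
time: 3.82
tcp_pos: [0.548, -0.2434, 0.1333]
ee_rot: [0.187, 0.982, 0.0, -0.0]
ft_force: [1.0, 0.4, 0.1]
finger_gap: 0.0004
finger_force: 0.0
```

send_rows([
  [[0,0,0,0.004,0,0,0],[0,0,0,0,0,0,0],[0,0,0,0,0,0,0]],
])

```text
time: 4.07
tcp_pos: [0.548, -0.2434, 0.1314]
ee_rot: [0.187, 0.982, 0.0, -0.0]
ft_force: [0.1, 0.2, -0.5]
finger_gap: 0.0004
finger_force: 0.0
```

send_rows([
  [[0,0,0,0.004,0,0,0],[0,0,0,0,0,0,0],[0,0,0,0,0,0,0]],
])

```text
time: 4.32
tcp_pos: [0.548, -0.2434, 0.1294]
ee_rot: [0.187, 0.982, 0.0, -0.0]
ft_force: [0.3, 0.4, -0.0]
finger_gap: 0.0004
finger_force: 0.0
```

send_rows([
  [[0,0,0,0.004,0,0,0],[0,0,0,0,0,0,0],[0,0,0,0,0,0,0]],
])

```text
time: 4.57
tcp_pos: [0.548, -0.2434, 0.1274]
ee_rot: [0.187, 0.982, 0.0, -0.0]
ft_force: [-0.2, 0.7, -0.4]
finger_gap: 0.0002
finger_force: 0.0
```

send_rows([
  [[0,0,0,0.004,0,0,0],[0,0,0,0,0,0,0],[0,0,0,0,0,0,0]],
])

```text
time: 4.82
tcp_pos: [0.548, -0.2434, 0.1254]
ee_rot: [0.187, 0.982, 0.0, -0.0]
ft_force: [-0.4, -0.3, 0.1]
finger_gap: 0.0003
finger_force: 0.0
```

send_rows([
  [[0,0,0,0.003,0,0,0],[0,0,0,0,0,0,0],[0,0,0,0,0,0,0]],
])

```text
time: 5.07
tcp_pos: [0.548, -0.2434, 0.1239]
ee_rot: [0.187, 0.982, 0.0, -0.0]
ft_force: [-0.8, -0.5, -0.3]
finger_gap: 0.0005
finger_force: 0.0
```

There's no contact force 7 mm below the measured face, so I'll look before going on.

```bash
python3 - <<'E'
from h import *
s=sensors.read_state();print(s["ft_force"],s["tcp_pos"])
p,d=cams.grab_frame("side");np.save("side2",d);cv2.imwrite("pics/s2.png",cv2.resize(p[200:360,200:350,::-1],(750,800//1*1))[:600] if 0 else cv2.resize(p[200:350,190:350,::-1],(640,600),interpolation=cv2.INTER_CUBIC))
i=cams.camera_info("side");K=np.array(i["intrinsics"]);Rm=np.array(i["R"]);t=np.array(i["t"])
def X(d):
    v,u=np.mgrid[:384,:512];return (((np.linalg.inv(K)@np.stack([u,v,0*u+1]).reshape(3,-1))*d.ravel()).T-t)@Rm
c=np.array([.4992,-.2321]);ex=np.array([.970,-.243]);ey=np.array([.243,.970])
for f in("side","side2"):
    P=X(np.load(f+".npy"));a=(P[:,:2]-c)@ex;b=(P[:,:2]-c)@ey
    for n,m in(("rim hinge",(abs(a+.09)<.006)&(abs(b)<.1)),("rail",(abs(a-.055)<.02)&(abs(abs(b)-.06)<.03)),("rimfar",(abs(a-.09)<.006)&(abs(b)<.1))):
        z=P[m&(P[:,2]>.09)&(P[:,2]<.17),2];print(f,n,len(z),np.median(z),z.std())
P=X(np.load("side2.npy"));print()
E
```

```text
[-0.84286242 -0.51668867 -0.33331844] [ 0.54799474 -0.2434255   0.12393381]
side rim hinge 378 0.1329713089033689 0.0011962101867561633
side rail 674 0.13351405910424324 0.001240599687065237
side rimfar 333 0.13294669404616175 0.0012662292140348424
side2 rim hinge 384 0.1329523069187326 0.0012230561486030079
side2 rail 543 0.13349933167259612 0.0012444247898149457
side2 rimfar 200 0.13308092132873878 0.001575661178802011
```

View pics/s2.png

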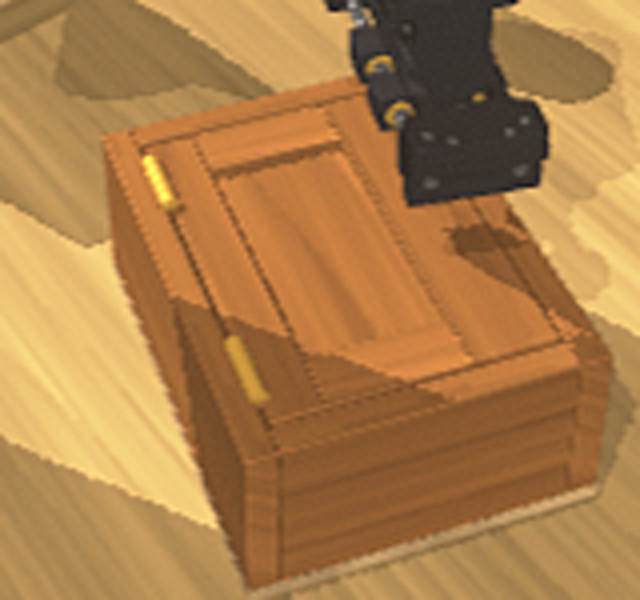

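The gripper still hovers above the rail, with its shadow detached at (485,240). I'll measure its lowest points in depth.

```bash
python3 - <<'E'
from h import *
i=cams.camera_info("side");K=np.array(i["intrinsics"]);Rm=np.array(i["R"]);t=np.array(i["t"])
d=np.load("side2.npy");v,u=np.mgrid[:384,:512];P=((((np.linalg.inv(K)@np.stack([u,v,0*u+1]).reshape(3,-1))*d.ravel()).T-t)@Rm).reshape(384,512,3)
q=K@(Rm@np.array([.548,-.2434,.124])+t);print("tcp px",q[:2]/q[2],"depth",q[2])
q=K@(Rm@np.array([.548,-.2434,.124+.064])+t);print("body px",q[:2]/q[2])
for V in range(232,262,3):
    print(V,[tuple(P[V,U].round(3)) for U in (294,302,310,318,325)])
E
```

```text
tcp px [294.15671674 256.20739337] depth 1.0067308676840996
body px [295.23092176 234.49055338]
232 [(np.float64(0.494), np.float64(-0.305), np.float64(0.265)), (np.float64(0.505), np.float64(-0.315), np.float64(0.266)), (np.float64(0.519), np.float64(-0.322), np.float64(0.264)), (np.float64(0.531), np.float64(-0.331), np.float64(0.264)), (np.float64(0.541), np.float64(-0.34), np.float64(0.266))]
235 [(np.float64(0.489), np.float64(-0.311), np.float64(0.264)), (np.float64(0.5), np.float64(-0.321), np.float64(0.265)), (np.float64(0.514), np.float64(-0.328), np.float64(0.263)), (np.float64(0.528), np.float64(-0.335), np.float64(0.262)), (np.float64(0.541), np.float64(-0.34), np.float64(0.259))]
238 [(np.float64(0.484), np.float64(-0.318), np.float64(0.263)), (np.float64(0.498), np.float64(-0.324), np.float64(0.261)), (np.float64(0.514), np.float64(-0.329), np.float64(0.257)), (np.float64(0.531), np.float64(-0.333), np.float64(0.251)), (np.float64(0.544), np.float64(-0.338), np.float64(0.248))]
241 [(np.float64(0.485), np.float64(-0.316), np.float64(0.254)), (np.float64(0.5), np.float64
[... 1326 characters left out ...]
loat64(-0.272), np.float64(0.132)), (np.float64(0.704), np.float64(-0.181), np.float64(0.003))]
256 [(np.float64(0.542), np.float64(-0.25), np.float64(0.132)), (np.float64(0.557), np.float64(-0.26), np.float64(0.133)), (np.float64(0.571), np.float64(-0.271), np.float64(0.134)), (np.float64(0.586), np.float64(-0.28), np.float64(0.132)), (np.float64(0.699), np.float64(-0.187), np.float64(-0.0))]
259 [(np.float64(0.537), np.float64(-0.256), np.float64(0.131)), (np.float64(0.55), np.float64(-0.268), np.float64(0.133)), (np.float64(0.565), np.float64(-0.277), np.float64(0.133)), (np.float64(0.58), np.float64(-0.287), np.float64(0.133)), (np.float64(0.692), np.float64(-0.195), np.float64(-0.001))]
```

The dark block is the gripper body, which hides the fingers. The door hasn't moved, so I'll check the fingertips with the wrist camera.

```bash
python3 - <<'E'
from h import *
s=sensors.read_state();Rt=R.from_quat(s["ee_rot"])
p,d=cams.grab_frame("wrist");cv2.imwrite("pics/w2.png",p[:,:,::-1])
i=cams.camera_info("wrist");M=np.array(i["mount"]);K=np.array(i["intrinsics"]);print(M.round(3))
q=np.linalg.inv(M)@[0,0,0,1];q=K@q[:3];print("tcp px",q[:2]/q[2],q[2])
v,u=np.mgrid[:384,:512];C=(np.linalg.inv(K)@np.stack([u,v,0*u+1]).reshape(3,-1)*d.ravel()).T
T=(C@M[:3,:3].T+M[:3,3]).reshape(384,512,3);W=Rt.apply(T.reshape(-1,3)).reshape(T.shape)+s["tcp_pos"]
for V in range(200,290,6):print(V,[tuple((1000*T[V,U]).round().astype(int).tolist())+(round(W[V,U,2],3),) for U in(200,248,256,264)])
E
```

```text
[[-0.    -0.946 -0.324  0.085]
 [ 1.    -0.     0.    -0.   ]
 [-0.    -0.324  0.946 -0.178]
 [ 0.     0.     0.     1.   ]]
tcp px [255.60419326 226.6894888 ] 0.19613623608827102
200 [(21, -37, -3, np.float64(0.127)), (21, -5, -3, np.float64(0.127)), (21, 0, -3, np.float64(0.127)), (21, 6, -3, np.float64(0.127))]
206 [(17, -38, -3, np.float64(0.127)), (18, -5, -6, np.float64(0.13)), (18, 0, -7, np.float64(0.131)), (19, 6, -8, np.float64(0.132))]
212 [(13, -38, -5, np.float64(0.129)), (14, -5, -7, np.float64(0.131)), (15, 0, -9, np.float64(0.133)), (15, 6, -8, np.float64(0.132))]
218 [(10, -37, -9, np.float64(0.133)), (10, -5, -9, np.float64(0.133)), (10, 0, -8, np.float64(0.132)), (10, 6, -7, np.float64(0.131))]
224 [(5, -38, -7, np.float64(0.131)), (6, -5, -8, np.float64(0.132)), (6, 0, -8, np.float64(0.132)), (5, 6, -7, np.float64(0.131))]
230 [(2, -38, -9, np.float64(0.133)), (2, -5, -9, np.float64(0.133)), (1, 0, -7, np.float64(0.131)), (2, 6, -9, np.float64(0.133))]
236 [(-3, -38, -9, np.float64(0.133)), (-3, -5, -8, np.float64(0.132)), (-3, 0, -9, np.float64(0.133)), (-3, 6, -
[... 419 characters left out ...]
t64(0.176))]
260 [(-22, -39, -8, np.float64(0.132)), (9, -4, -57, np.float64(0.181)), (5, 0, -51, np.float64(0.175)), (9, 4, -58, np.float64(0.182))]
266 [(-26, -39, -9, np.float64(0.133)), (8, -4, -62, np.float64(0.186)), (2, 0, -52, np.float64(0.176)), (9, 4, -63, np.float64(0.187))]
272 [(34, -18, -104, np.float64(0.228)), (9, -4, -67, np.float64(0.191)), (-2, 0, -52, np.float64(0.176)), (8, 4, -67, np.float64(0.191))]
278 [(33, -17, -107, np.float64(0.231)), (9, -4, -72, np.float64(0.196)), (-6, 0, -51, np.float64(0.175)), (9, 4, -73, np.float64(0.197))]
284 [(33, -17, -110, np.float64(0.234)), (9, -3, -77, np.float64(0.201)), (9, 0, -76, np.float64(0.2)), (9, 4, -77, np.float64(0.201))]
```

View pics/w2.png

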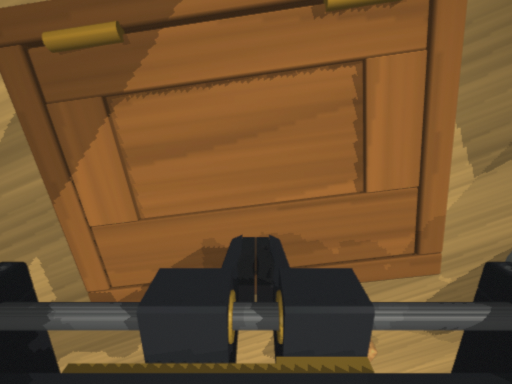

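The wrist picture shows the finger tips at rows 238-242, about 35 mm behind the reported TCP. The side view agrees, with the body about 100 mm above the TCP instead of 64. So the real tips are at z≈0.159, and contact should come near a reported z of 0.097. I'll go down in steps, watching the force.

send_rows([
  [[0,0,0,0.01,0,0,0],[0,0,0,0.01,0,0,0],[0,0,0,0.01,0,0,0],[0,0,0,0.006,0,0,0],[0,0,0,0,0,0,0],[0,0,0,0,0,0,0]],
])

```text
time: 5.67
tcp_pos: [0.548, -0.2434, 0.1058]
ee_rot: [0.187, 0.982, 0.0, -0.0]
ft_force: [-0.4, 0.4, -0.5]
finger_gap: 0.0006
finger_force: 0.0
```

send_rows([
  [[0,0,0,0.004,0,0,0],[0,0,0,0.004,0,0,0],[0,0,0,0,0,0,0],[0,0,0,0,0,0,0]],
])

```text
time: 6.0
tcp_pos: [0.548, -0.2434, 0.1019]
ee_rot: [0.187, 0.982, 0.0, -0.0]
ft_force: [0.9, -0.1, -0.0]
finger_gap: 0.0003
finger_force: 0.0
```

send_rows([
  [[0,0,0,0.004,0,0,0],[0,0,0,0,0,0,0],[0,0,0,0,0,0,0]],
])

```text
time: 6.25
tcp_pos: [0.5482, -0.2436, 0.1003]
ee_rot: [0.187, 0.982, -0.0, 0.0]
ft_force: [0.1, -0.9, 1.9]
finger_gap: 0.0004
finger_force: 0.7
```

send_rows([
  [[0,0,0,0.004,0,0,0],[0,0,0,0,0,0,0],[0,0,0,0,0,0,0]],
])

```text
time: 6.5
tcp_pos: [0.5482, -0.2436, 0.0983]
ee_rot: [0.187, 0.982, -0.0, 0.0]
ft_force: [0.6, 0.3, 5.2]
finger_gap: 0.0003
finger_force: 2.0
```

Contact came at about 0.101. I'll push on to roughly 7.5 mm depth.

send_rows([
  [[0,0,0,0.004,0,0,0],[0,0,0,0,0,0,0],[0,0,0,0,0,0,0]],
])

```text
time: 6.75
tcp_pos: [0.5481, -0.2436, 0.0961]
ee_rot: [0.187, 0.982, -0.0, 0.0]
ft_force: [1.0, -0.5, 4.1]
finger_gap: 0.0006
finger_force: 2.2
```

send_rows([
  [[0,0,0,0.004,0,0,0],[0,0,0,0,0,0,0],[0,0,0,0,0,0,0]],
])

```text
time: 7.0
tcp_pos: [0.5481, -0.2435, 0.0941]
ee_rot: [0.187, 0.982, -0.0, 0.0]
ft_force: [0.1, -0.5, 4.0]
finger_gap: 0.0007
finger_force: 2.3
```

send_rows([
  [[0,0,0,0.002,0,0,0],[0,0,0,0,0,0,0],[0,0,0,0,0,0,0]],
])

```text
time: 7.25
tcp_pos: [0.548, -0.2435, 0.0931]
ee_rot: [0.187, 0.982, -0.0, 0.0]
ft_force: [-0.3, -0.5, 4.7]
finger_gap: 0.0006
finger_force: 2.4
```

Depth is about 8 mm at 4-5 N, short of the hard stop. I'll lift well clear and wait.

send_rows([
  [[0,0,0,-0.03,0,0,0],[0,0,0,-0.05,0,0,0],[0,0,0,-0.06,0,0,0],[0,0,0,-0.06,0,0,0],[0,0,0,0,0,0,0],[0,0,0,0,0,0,0],[0,0,0,0,0,0,0],[0,0,0,0,0,0,0],[0,0,0,0,0,0,0],[0,0,0,0,0,0,0],[0,0,0,0,0,0,0],[0,0,0,0,0,0,0],[0,0,0,0,0,0,0],[0,0,0,0,0,0,0],[0,0,0,0,0,0,0],[0,0,0,0,0,0,0],[0,0,0,0,0,0,0],[0,0,0,0,0,0,0],[0,0,0,0,0,0,0]],
])

```text
time: 8.83
tcp_pos: [0.548, -0.2435, 0.193]
ee_rot: [0.187, 0.982, -0.0, 0.0]
ft_force: [-0.3, -0.0, 0.3]
finger_gap: 0.0003
finger_force: 0.0
```

```bash
cat >> h.py <<'E'
def door(save=None):
    p,d=cams.grab_frame("side")
    if save: cv2.imwrite(save,cv2.resize(p[:,:,::-1],(800,600)))
    i=cams.camera_info("side");K=np.array(i["intrinsics"]);Rm=np.array(i["R"]);t=np.array(i["t"])
    v,u=np.mgrid[:384,:512];P=(((np.linalg.inv(K)@np.stack([u,v,0*u+1]).reshape(3,-1))*d.ravel()).T-t)@Rm
    c=np.array([.4992,-.2321]);a=(P[:,:2]-c)@[.970,-.243];b=(P[:,:2]-c)@[.243,.970]
    for x in(-.06,.04,.055,.07,.09):
        z=P[(abs(a-x)<.006)&(abs(b+.06)<.04)&(P[:,2]>.09)&(P[:,2]<.2),2];print(x,len(z),np.median(z).round(4))
    s=sensors.read_state();print(s["time"],s["tcp_pos"].round(4),s["ft_force"].round(2))
E
python3 -c "
from h import *
door('pics/s3.png')"
```

```text
-0.06 180 0.1373
0.04 167 0.1599
0.055 166 0.1628
0.07 166 0.1664
0.09 41 0.1331
8.8833 [ 0.548  -0.2434  0.193 ] [-0.01  0.17  0.  ]
```

View pics/s3.png

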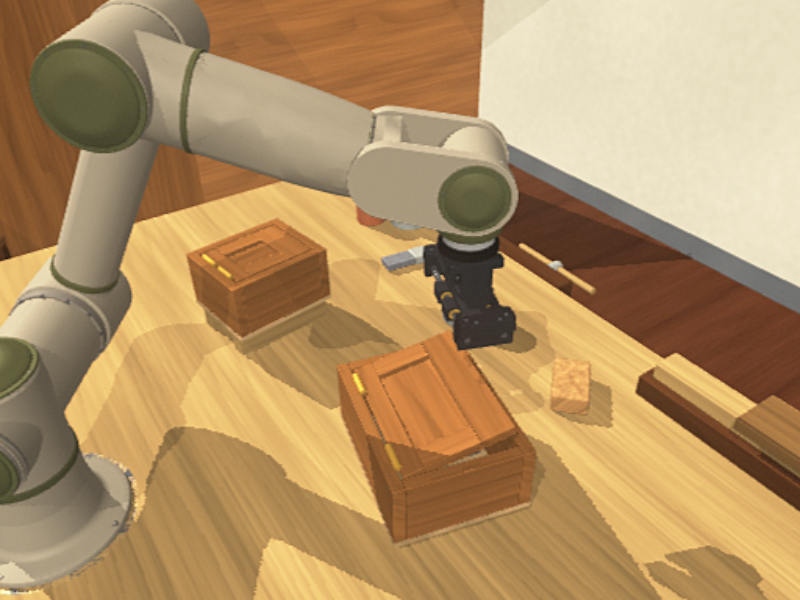

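The door stands ajar, with its rail at 0.160-0.166, and nothing is touching it. I'll wait a bit longer, then push it shut.

send_rows([
  [[0,0,0,0,0,0,0],[0,0,0,0,0,0,0],[0,0,0,0,0,0,0],[0,0,0,0,0,0,0],[0,0,0,0,0,0,0],[0,0,0,0,0,0,0],[0,0,0,0,0,0,0],[0,0,0,0,0,0,0],[0,0,0,0.04,0,0,0],[0,0,0,0.04,0,0,0],[0,0,0,0.036,0,0,0],[0,0,0,0.01,0,0,0],[0,0,0,0.01,0,0,0],[0,0,0,0.01,0,0,0],[0,0,0,0.01,0,0,0],[0,0,0,0.01,0,0,0],[0,0,0,0.01,0,0,0],[0,0,0,0.008,0,0,0],[0,0,0,0,0,0,0],[0,0,0,0,0,0,0]],
])

```text
time: 10.55
tcp_pos: [0.5485, -0.2438, 0.1016]
ee_rot: [0.187, 0.982, -0.0, 0.001]
ft_force: [2.4, -0.8, 2.1]
finger_gap: 0.0007
finger_force: 1.5
```

send_rows([
  [[0,0,0,0.006,0,0,0],[0,0,0,0.004,0,0,0],[0,0,0,0.004,0,0,0],[0,0,0,0.002,0,0,0],[0,0,0,0,0,0,0],[0,0,0,0,0,0,0],[0,0,0,0,0,0,0]],
])

```text
time: 11.13
tcp_pos: [0.5482, -0.2437, 0.0932]
ee_rot: [0.187, 0.982, -0.0, 0.0]
ft_force: [3.5, -2.2, 4.6]
finger_gap: 0.0004
finger_force: 2.4
```

Same depth as before, so I'll lift off.

send_rows([
  [[0,0,0,-0.03,0,0,0],[0,0,0,-0.05,0,0,0],[0,0,0,-0.06,0,0,0],[0,0,0,-0.06,0,0,0],[0,0,0,-0.06,0,0,0],[0,0,0,0,0,0,0],[0,0,0,0,0,0,0],[0,0,0,0,0,0,0],[0,0,0,0,0,0,0],[0,0,0,0,0,0,0],[0,0,0,0,0,0,0],[0,0,0,0,0,0,0]],
])

```text
time: 12.13
tcp_pos: [0.5479, -0.2434, 0.2224]
ee_rot: [0.187, 0.982, 0.0, -0.001]
ft_force: [-0.8, 0.6, -0.5]
finger_gap: 0.0003
finger_force: 0.0
```

```bash
python3 -c "
from h import *
door('pics/s4.png')"
```

```text
-0.06 168 0.1332
0.04 152 0.1333
0.055 151 0.1336
0.07 152 0.1335
0.09 156 0.1331
12.1833 [ 0.5479 -0.2434  0.2226] [-0.07 -0.6  -0.34]
```

View pics/s4.png

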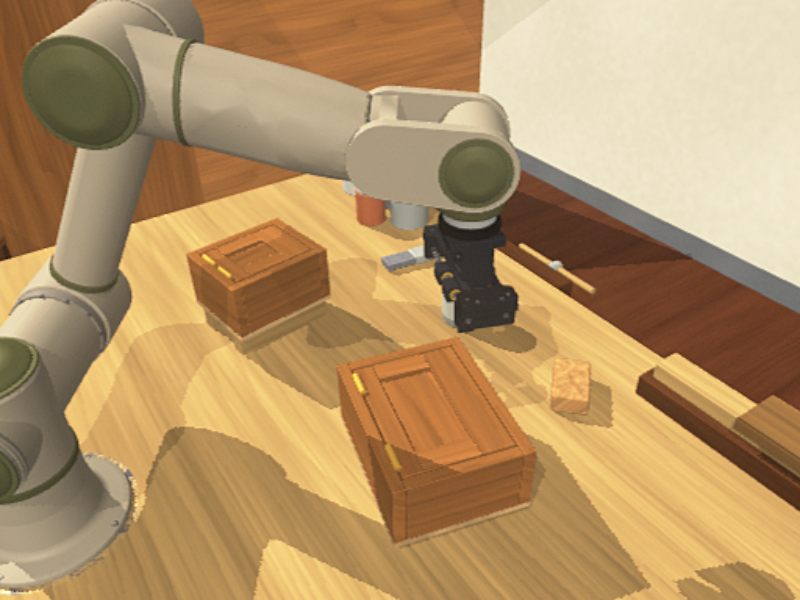

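The wide door is flush at 0.1335, level with the rim. The small door is shut, the tin hasn't moved, and the hand is clear.

```bash
python3 -c "
from workcell import ticket
print(ticket.finish_job())"
```

```text
the job is handed in; nothing more can be done
None
```

The wide cupboard's latch works: its door sprang ajar when pushed, stood ajar by itself for over a second, then pushed shut and stayed latched flush; the small door and the varnish tin weren't touched, and the job is handed in.

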